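# Push the parts bin home into its corner stop

### The job

Push the yellow parts bin along the bench into the inside corner of the aluminium corner stop, so that its back is flush against the long bar and its side flush against the short bar. Only push it from outside: do not pinch it, pick it up or reach into it. Leave the other things on the bench where they are.

Things in the scene. Friction and masses are not known exactly. Their poses are not given: they have to be found in the camera images.
- yellow_bin_center (a point): Centre of the loose yellow open parts bin holding small black clips, the thing to push, 25 mm above the bench. 0.2 to 0.45 kg, 100 mm along its x, 110 mm along its y, z up. Thin walls 50 mm high, but 30 mm at +y, the low front, which starts turned roughly towards the robot. The back is the wall at -y.
- corner_stop: Corner stop fixed to the bench: two aluminium bars at a right angle, 12 mm thick, 28 mm high, yellow strips on top. Origin on the bench at the inside corner. Inner face of the long bar: plane x = 0, from the corner 200 mm along -y. Inner face of the short bar: plane y = 0, 140 mm along -x. The bin belongs on the -x, -y side.
- home (a point): Point of the corner stop where the bin's centre is when the bin is fully home, back on the long bar and side on the short bar: x = -55 mm, y = -50 mm in the stop's frame, 25 mm above the bench. Same axes as the stop; the bin's y axis then points along -x of the stop.
- blue_bin: Blue open parts bin of the same kind, 110 x 103 mm, 50 mm high over the bench, loose; bystander to the right of the stop. Origin at its centre, about 11 mm below the bench top.
- glue: Upright white glue bottle with red nozzle, 42 mm diameter, 119 mm high, loose; bystander to the left of the short bar. Origin at the centre of its foot.
- tally: Small round off-white tally counter, 46 mm diameter, 32 mm high, loose; bystander to the right. Origin at the centre of its foot.

How it is judged:
At the end, for the whole second after the job is handed in: The yellow bin stands flat and at rest on the bench in the inside corner of the stop, square to it within 0.06 rad (3.4 degrees), its centre within 5 mm of the fully-home position along each bar (x of yellow_bin_center in the frame of corner_stop between -0.06 and -0.05 m and y of yellow_bin_center in the frame of corner_stop between -0.055 and -0.045 m and angle between the y axis of yellow_bin_center and the x axis of corner_stop, either way round below 0.06 rad and height (world z) of yellow_bin_center below 0.03 m and angle between yellow_bin_center's own z axis and vertical below 0.05 rad and linear speed of yellow_bin below 0.01 m/s); the robot touches nothing.
It fails at once if the yellow bin is lifted off the bench (more than 8 mm) or tipped (more than 0.2 rad) (height (world z) of yellow_bin_center above 0.033 m or angle between yellow_bin_center's own z axis and vertical above 0.2 rad).
It fails at once if the fingers reach into the yellow bin or straddle one of its walls (x of the grasp point in the frame of yellow_bin_center between -0.05 and 0.05 m and y of the grasp point in the frame of yellow_bin_center between -0.055 and 0.055 m and z of the grasp point in the frame of yellow_bin_center below 0.035 m).
It fails at once if the blue bin, the glue bottle or the tally counter is moved more than 15 mm (distance of any of blue_bin, glue, tally from where it was at the start of the episode above 0.015 m).
It also fails if it takes over 42 s, if anything falls off the work surface, if the arm or the gripper's body presses on something with over 40 N, if the wrist force passes 120 N, or if a joint passes its speed limit or range.

### The arm

A 6-joint arm with a two-finger parallel gripper is mounted at the origin on a cart in front of the work surface, level with it; the furniture and walls round the work are solid. World frame = base frame: x ahead of the robot, y to its left, z up, the work surface at z = 0. Lengths are in m, angles in rad, forces in N, time in s.
With the tool pointing down it reaches from about 0.35 to 0.725 m from the base axis. Payload 4.3 kg.
Tool frame: the origin (TCP) lies on the centre line of the jaws, within the pads' length; the fingertips stand 19 mm ahead of it and the grasp point (between the pads) is the TCP (finger_overhang is the distance from the TCP to the fingertips, in m); y points along the fingers, z is the direction in which the jaws open and shut, and the axes are right-handed (so a half turn about y gives the same grasp; the last joint's range is limited). The gripper opens to 85 mm and grips with 20 to 120 N. Pads are 22 mm wide; open, the fingers measure 114 mm over their backs; the gripper's body (76 mm by 85 mm) begins 54 mm behind the grasp point. The pads swing forward as they close: fully open they stand 13 mm farther back than shut.
Start: joints at [-1.427, 0.377, 0.081, 1.274, 0, 1.46], TCP at [0.144, -0.557, 0.25] pointing down, gripper open.
Joint ranges: [-2.72, 2.72], [-0.84, 1.66], [-1.02, 1.22], [-1.77, 2.12], [-1.37, 1.28], [-3.14, 3.14]. Speed limits (rad/s): [2.57, 2.57, 3.14, 3.14, 3.14, 3.14].

### API

Orientations are given as a rotation vector (axis times angle).
In Python, from cell import get_state, capture, close_job, silhouettes, mark_of, finger_overhang gives the robot as it stands.
- The arm moves only by the tool step_arm, never from a script. Its argument "rows" is a list of rows, each an object of numbers: "tx", "ty", "tz": the shift along the tool's x, y, z in cm; "wx", "wy", "wz": the turn, a rotation vector about the tool's x, y, z in rad; "hand": the finger opening in cm, from 0 to 8.54. A call has exactly 10 rows; each row is the pose to reach, as a shift and turn from the pose commanded when the call began, along the tool's axes at that moment; what a row does not reach only later rows make up. A row lasts 1/12 s, in which the tool goes at most 41.7 mm and 7.16 degrees, less where a joint would pass 70% of its speed; a pose out of reach is approached as far as the arm can. A call with a gripper value outside its range is refused whole. The fingers move at their own pace and stop on an object; "force" is the grip in N (left out, the last holds). Time passes only in rows, so rows that repeat a pose let the fingers close, or fill a call up. It gives the time, the measured TCP pose, the force and the opening at its end, in the units of the state.
- get_state(): the state, without advancing time (a new reading comes with each control period).
- capture(name): name is "side" or "top" or "wrist"; returns a dict with "frame" (480x640x3 uint8, red, green, blue), "z_map" (480x640 float32, m along the optical axis (not along the pixel's ray), 0 where there is no reading), "camera_matrix" (3x3 intrinsics, pixels), "origin" and "rotation" of the camera in the world. Camera axes: x right, y down, z forward; pixel columns grow to the right and rows downward; lengths in m; the calibration is good to about 2 mm. The wrist camera is an equidistant fisheye: a pixel r from the principal point sees the ray r / f radians off the axis. A picture is of the moment at which its call begins.
- close_job(): hands the job in, once; it reports no verdict.
Trained networks look in the newest picture that a camera, given by its name, has taken for a name from the list of things; names that differ only in an ending like _2 or _b are one class to them, and where a whole thing is asked for, a point or a joint stands for the part that bears it (a point fixed in the world has none). Each returns a list of dicts, best first, with "score" (0 to 1); they miss things now and then, are a little off and sometimes report something else, mostly with a low value. They report only what shows in the picture. A call takes as long as a camera call.
- silhouettes(query, camera): "region" (480x640 bool, what is visible of it).
- mark_of(query, camera): "xyz" ([x, y, z] in m, in world coordinates, good to about 4 mm: a listed point, or the origin of a listed thing).
The state is a dict: "clock": time; "joints": joint angles; "joint_vel": joint speeds; "tau": joint torques, N m; "tcp_pos": TCP position; "orientation": TCP orientation; "force": force on the tool from outside, world axes, zero at the start; "torque": the same for the moment, N m; "width": finger opening in m.
Only numpy, scipy, OpenCV 4.12 (cv2) and the standard library are available. Lean on these libraries where they do the work, as an engineer would, in place of code of your own. Each camera call takes 0.05 s, during which the arm holds its last target.

## Working session

There is one attempt and no reset: what is moved stays moved. The work goes in short steps, Python scripts to look and compute and a tool call to move; the robot and the scene stay as the last step left them, time stands still between calls to the robot, and variables do not carry over. Pictures are saved under pics/ and viewed, and the job is handed in when it is done.

Besides the shell and the picture viewer there is one more tool, called in YAML: its name, and indented under it one key for each argument. step_arm: Moves the arm, as the interface text tells. Its arguments: {"type":"object","properties":{"rows":{"type":"array","items":{"type":"object","properties":{"tx":{"type":"number"},"ty":{"type":"number"},"tz":{"type":"number"},"wx":{"type":"number"},"wy":{"type":"number"},"wz":{"type":"number"},"hand":{"type":"number"}}}},"force":{"type":"number"}},"required":["rows"]}

```bash
mkdir -p pics; ls
python3 - <<'E'
from cell import *
import cv2,numpy as np
s=get_state();print(s['clock'],s['tcp_pos'],s['orientation'],s['width'])
for c in ['top','side']:
    d=capture(c);cv2.imwrite(f'pics/{c}0.png',d['frame'][:,:,::-1])
    print(c,d['origin'],d['rotation'],d['camera_matrix'])
    for q in ['yellow_bin_center','corner_stop','home','blue_bin','glue','tally']:
        print(q,[(np.round(m['xyz'],4),round(m['score'],2)) for m in mark_of(q,c)[:2]])
E
```

```text
pics
0.0 [ 0.14429061 -0.55597157  0.24936195] [-0.26616525  2.08838694 -2.08412184] 0.08582253233054687
top [0.3524234  0.25358945 1.08825782] [-2.1329508   2.10631247 -0.21774087] [[505.18772865   0.         318.2422565 ]
 [  0.         505.18772865 237.34572597]
 [  0.           0.           1.        ]]
yellow_bin_center [(array([0.5275, 0.2687, 0.0206]), 0.92)]
corner_stop [(array([0.6503, 0.4194, 0.0041]), 0.68)]
home []
blue_bin [(array([ 0.5972, -0.0613, -0.0114]), 0.97)]
glue [(array([ 5.764e-01,  5.544e-01, -4.000e-04]), 0.8)]
tally [(array([ 0.4718, -0.0212,  0.0017]), 0.56)]
side [1.41706329 0.50044662 0.86846066] [-1.52026236 -2.0065108   0.88532652] [[511.62800419   0.         312.61999804]
 [  0.         511.62800419 235.98723111]
 [  0.           0.           1.        ]]
yellow_bin_center [(array([0.5254, 0.2689, 0.0291]), 0.7)]
corner_stop []
home [(array([0.654 , 0.4187, 0.0015]), 0.52)]
blue_bin [(array([ 0.5931, -0.0643, -0.0119]), 0.65)]
glue [(array([ 0.5778,  0.5542, -0.002 ]), 0.73)]
tally [(array([ 0.4681, -0.0207,  0.0013]), 0.81)]
```

View pics/top0.png

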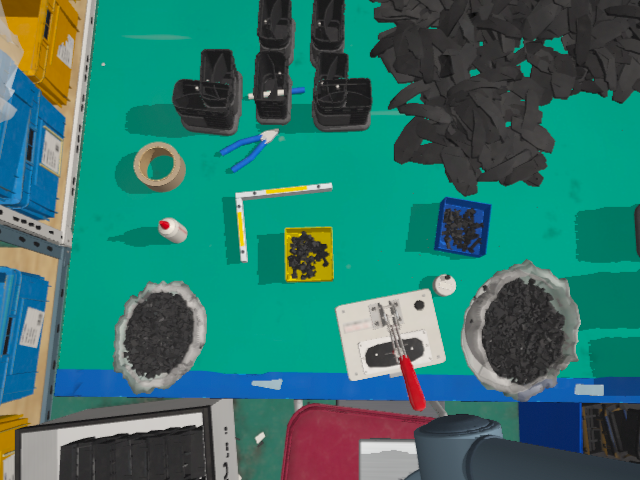

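View pics/side0.png

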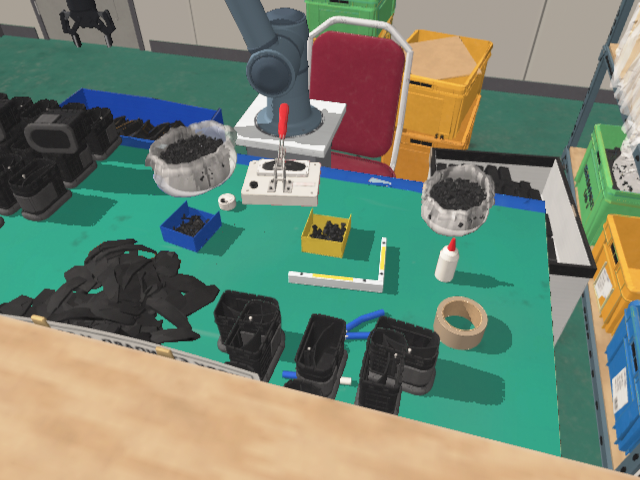

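```bash
cat > h.py <<'E'
from cell import *
import cv2,numpy as np
from scipy.spatial.transform import Rotation as R
def cloud(d):
    z=d['z_map'];K=d['camera_matrix'];v,u=np.mgrid[:480,:640]
    p=np.dstack([(u-K[0,2])/K[0,0]*z,(v-K[1,2])/K[1,1]*z,z])
    r=np.array(d['rotation']);Rm=R.from_rotvec(r).as_matrix() if r.shape==(3,) else r
    return p@Rm.T+np.array(d['origin'])
E
python3 - <<'E'
from h import *
print(finger_overhang if not callable(finger_overhang) else finger_overhang())
s=get_state();print(R.from_rotvec(s['orientation']).as_matrix().round(3))
for c in ['top','side']:
    d=capture(c);P=cloud(d);ok=d['z_map']>0
    for q in ['corner_stop','yellow_bin_center','blue_bin','tally','glue']:
        m=silhouettes(q,c)
        if not m: print(c,q,'none');continue
        g=m[0]['region']&ok;X=P[g];
        print(c,q,m[0]['score'],g.sum(),'zpct',np.percentile(X[:,2],[2,50,98]).round(3))
        np.save(f'{c}_{q}.npy',X)
        t=X[X[:,2]>0.018] if q!='yellow_bin_center' else X[X[:,2]>0.025]
        print(cv2.minAreaRect(t[:,:2].astype(np.float32)*1000), t[:,:2].min(0).round(3),t[:,:2].max(0).round(3))
    if c=='top':
        # table level and obstacle heights
        print('table z',np.median(P[300:340,230:270,2]))
        print('clamp max z',P[285:410,335:445,2].max(), P[260:395,110:210,2].max(),P[260:395,110:210,1].min())
E
```

```text
0.019
[[-0.968  0.     0.251]
 [-0.251 -0.    -0.968]
 [ 0.    -1.     0.   ]]
top corner_stop 0.68 1220 zpct [0.002 0.027 0.032]
((600.964111328125, 317.59814453125), (152.2323455810547, 210.98953247070312), 7.2907538414001465) [0.513 0.222] [0.688 0.429]
top yellow_bin_center 0.86 2580 zpct [-0.001  0.014  0.05 ]
((528.6212158203125, 267.80511474609375), (110.06112670898438, 99.32757568359375), 2.2181360721588135) [0.472 0.217] [0.585 0.319]
top blue_bin 0.83 2890 zpct [-0.001  0.017  0.05 ]
((592.9580688476562, -61.91773986816406), (101.17102813720703, 111.23912811279297), 80.68247985839844) [ 0.531 -0.119] [ 0.655 -0.004]
top tally 0.9 383 zpct [0.009 0.024 0.033]
((467.3114013671875, -19.728302001953125), (44.225887298583984, 42.38050079345703), 70.98977661132812) [ 0.446 -0.043] [0.489 0.002]
top glue 0.92 522 zpct [0.008 0.076 0.116]
((573.480224609375, 555.078125), (37.410621643066406, 41.91191864013672), 48.05332946777344) [0.554 0.535] [0.595 0.578]
table z -8.936300775064243e-05
clamp max z 1.0882578224943282 1.0882578224943282 0.2535894489741327
side corner_stop 0.95 1348
[... 167 characters left out ...]
center 0.68 1736 zpct [0.002 0.024 0.051]
((529.6324462890625, 266.985595703125), (116.76714324951172, 101.22959899902344), 1.2024582624435425) [0.471 0.216] [0.589 0.319]
side blue_bin 0.76 1994 zpct [0.002 0.025 0.052]
((592.284912109375, -64.12567138671875), (107.22624206542969, 118.95497131347656), 80.6268539428711) [ 0.525 -0.121] [ 0.658 -0.005]
side tally 0.51 269 zpct [0.001 0.023 0.033]
((471.017822265625, -22.312538146972656), (45.43946075439453, 43.46055221557617), 51.53306579589844) [ 0.447 -0.044] [0.495 0.001]
side glue 0.91 690 zpct [0.004 0.06  0.113]
((582.0725708007812, 555.36962890625), (41.41572570800781, 34.949039459228516), 87.62126922607422) [0.564 0.535] [0.6   0.576]
```

Run:
```python
from h import *
d=capture('top');P=cloud(d);z=np.where(d['z_map']>0,P[:,:,2],-1)
def mx(a,b,c,e):
    s=(slice(a,b),slice(c,e));i=np.unravel_index(z[s].argmax(),z[s].shape);print(P[s][i].round(3))
mx(285,410,330,445);mx(255,400,455,580);mx(260,395,110,210)
for uv in [(337,305),(345,378),(430,292),(285,255),(284,283),(333,282)]: print(uv,P[uv[1],uv[0]].round(3))
```

```text
[0.245 0.074 0.195]
[ 0.36  -0.049  0.133]
[0.26  0.585 0.103]
(337, 305) [0.424 0.206 0.   ]
(345, 378) [0.274 0.189 0.001]
(430, 292) [0.451 0.015 0.04 ]
(285, 255) [0.531 0.32  0.   ]
(284, 283) [0.47  0.321 0.   ]
(333, 282) [0.474 0.215 0.   ]
```

step_arm:
  rows:
    - {"tx":-3.3,"ty":-0.2,"tz":-1.9,"wy":-0.115,"hand":5}
    - {"tx":-6.6,"ty":-0.4,"tz":-3.9,"wy":-0.23,"hand":5}
    - {"tx":-9.9,"ty":-0.6,"tz":-5.8,"wy":-0.345,"hand":5}
    - {"tx":-13.2,"ty":-0.8,"tz":-7.8,"wy":-0.46,"hand":5}
    - {"tx":-16.5,"ty":-1,"tz":-9.7,"wy":-0.575,"hand":5}
    - {"tx":-19.8,"ty":-1.2,"tz":-11.6,"wy":-0.69,"hand":5}
    - {"tx":-23.1,"ty":-1.4,"tz":-13.6,"wy":-0.805,"hand":5}
    - {"tx":-26.3,"ty":-1.6,"tz":-15.5,"wy":-0.92,"hand":5}
    - {"tx":-29.6,"ty":-1.8,"tz":-17.5,"wy":-1.035,"hand":5}
    - {"tx":-32.9,"ty":-2,"tz":-19.4,"wy":-1.15,"hand":5}

```text
schema error: expected keys tx, ty, tz, wx, wy, wz, hand
```

```bash
cat >> h.py <<'E'
c0=np.array([0.653,0.4185]);A=np.deg2rad(7.4)
ex=np.array([np.cos(A),np.sin(A)]);ey=np.array([-ex[1],ex[0]])
def W(x,y): return c0+x*ex+y*ey
def plan(p,yaw):
    s=get_state();Rm=R.from_rotvec(s['orientation']).as_matrix()
    t=Rm.T@(np.array(p)-s['tcp_pos']);G=np.column_stack([[-np.sin(yaw)*-1*-1,0,0],[0,0,-1],[np.cos(yaw),np.sin(yaw),0]])
    z=np.array([np.cos(yaw),np.sin(yaw),0]);y=np.array([0,0,-1.]);G=np.column_stack([np.cross(y,z),y,z])
    w=R.from_matrix(Rm.T@G).as_rotvec()
    st=Rm.T  # stop axes in tool
    print('t',round(s['clock'],2),'tcp',s['tcp_pos'].round(4),'stop xy',np.round([(s['tcp_pos'][:2]-c0)@ex,(s['tcp_pos'][:2]-c0)@ey],4),'F',np.round(s['force'],1),'w',round(s['width'],4),'q',np.round(s['joints'],2))
    print('T cm',(t*100).round(2),'w',w.round(3))
E
python3 - <<'E'
from h import *
plan([0.50,0.05,0.27],A+np.pi/2); plan([*W(-.235,-.133),0.15],A+np.pi/2)
E
```

```text
t 1.35 tcp [ 0.1444 -0.5566  0.2503] stop xy [-0.63   -0.9015] F [ 0.2  0.9 -0.5] w 0.0853 q [-1.43  0.38  0.08  1.27 -0.    1.46]
T cm [-49.65  -1.97 -49.79] w [ 0.    -3.017  0.   ]
t 1.35 tcp [ 0.1444 -0.5566  0.2503] stop xy [-0.63   -0.9015] F [ 0.2  0.9 -0.5] w 0.0853 q [-1.43  0.38  0.08  1.27 -0.    1.46]
T cm [-48.75  10.03 -71.34] w [ 0.    -3.017  0.   ]
```

step_arm:
  rows:
    - {"tx":-3.3,"ty":-0.2,"tz":-1.9,"wx":0,"wy":-0.115,"wz":0,"hand":5}
    - {"tx":-6.6,"ty":-0.4,"tz":-3.9,"wx":0,"wy":-0.23,"wz":0,"hand":5}
    - {"tx":-9.9,"ty":-0.6,"tz":-5.8,"wx":0,"wy":-0.345,"wz":0,"hand":5}
    - {"tx":-13.2,"ty":-0.8,"tz":-7.8,"wx":0,"wy":-0.46,"wz":0,"hand":5}
    - {"tx":-16.5,"ty":-1,"tz":-9.7,"wx":0,"wy":-0.575,"wz":0,"hand":5}
    - {"tx":-19.8,"ty":-1.2,"tz":-11.6,"wx":0,"wy":-0.69,"wz":0,"hand":5}
    - {"tx":-23.1,"ty":-1.4,"tz":-13.6,"wx":0,"wy":-0.805,"wz":0,"hand":5}
    - {"tx":-26.3,"ty":-1.6,"tz":-15.5,"wx":0,"wy":-0.92,"wz":0,"hand":5}
    - {"tx":-29.6,"ty":-1.8,"tz":-17.5,"wx":0,"wy":-1.035,"wz":0,"hand":5}
    - {"tx":-32.9,"ty":-2,"tz":-19.4,"wx":0,"wy":-1.15,"wz":0,"hand":5}

```text
clock: 2.18
tcp_pos: [0.4152, -0.2846, 0.2707]
orientation: [-1.128, 1.327, -1.328]
force: [-0.5, -0.4, 0.1]
width: 0.0499
```

Run:
```python
from h import *
plan([0.47,0.05,0.27],A+np.pi/2); plan([*W(-.235,-.133),0.15],A+np.pi/2)
```

```text
t 2.18 tcp [ 0.4152 -0.2846  0.2707] stop xy [-0.3264 -0.6666] F [-0.5 -0.4  0.1] w 0.0499 q [-0.73  0.23 -0.08  1.27 -0.    1.01]
T cm [-33.91   0.05   0.04] w [-0.000e+00 -1.861e+00  1.000e-03]
t 2.18 tcp [ 0.4152 -0.2846  0.2707] stop xy [-0.3264 -0.6666] F [-0.5 -0.4  0.1] w 0.0499 q [-0.73  0.23 -0.08  1.27 -0.    1.01]
T cm [-53.75  12.04  -6.54] w [-0.000e+00 -1.861e+00  1.000e-03]
```

step_arm:
  rows:
    - {"tx":-3.6,"ty":0,"tz":0,"wx":0,"wy":-0.115,"wz":0,"hand":5}
    - {"tx":-7.2,"ty":0,"tz":0,"wx":0,"wy":-0.23,"wz":0,"hand":5}
    - {"tx":-10.8,"ty":0,"tz":0,"wx":0,"wy":-0.345,"wz":0,"hand":5}
    - {"tx":-14.4,"ty":0,"tz":0,"wx":0,"wy":-0.46,"wz":0,"hand":5}
    - {"tx":-18,"ty":0,"tz":0,"wx":0,"wy":-0.575,"wz":0,"hand":5}
    - {"tx":-21.6,"ty":0,"tz":0,"wx":0,"wy":-0.69,"wz":0,"hand":5}
    - {"tx":-25.2,"ty":0,"tz":0,"wx":0,"wy":-0.805,"wz":0,"hand":5}
    - {"tx":-28.8,"ty":0,"tz":0,"wx":0,"wy":-0.92,"wz":0,"hand":5}
    - {"tx":-32.4,"ty":0,"tz":0,"wx":0,"wy":-1.035,"wz":0,"hand":5}
    - {"tx":-36,"ty":0,"tz":0,"wx":0,"wy":-1.15,"wz":0,"hand":5}

```text
clock: 3.02
tcp_pos: [0.474, 0.0706, 0.2705]
orientation: [-1.522, 0.455, -0.456]
force: [-0.1, -0.5, -0.7]
width: 0.05
```

Run:
```python
from h import *
plan([*W(-.238,-.133),0.12],A+np.pi/2)
```

```text
t 3.02 tcp [0.474  0.0706 0.2705] stop xy [-0.2224 -0.322 ] F [-0.1 -0.5 -0.7] w 0.05 q [ 0.02  0.18 -0.14  1.26 -0.    0.6 ]
T cm [-13.53  15.05  13.29] w [-0.    -0.711  0.001]
```

step_arm:
  rows:
    - {"tx":-1.7,"ty":1,"tz":1.7,"wx":0,"wy":-0.09,"wz":0,"hand":5}
    - {"tx":-3.4,"ty":2,"tz":3.3,"wx":0,"wy":-0.18,"wz":0,"hand":5}
    - {"tx":-5.1,"ty":4,"tz":5,"wx":0,"wy":-0.27,"wz":0,"hand":5}
    - {"tx":-6.8,"ty":6,"tz":6.7,"wx":0,"wy":-0.36,"wz":0,"hand":5}
    - {"tx":-8.5,"ty":8,"tz":8.3,"wx":0,"wy":-0.45,"wz":0,"hand":5}
    - {"tx":-10.2,"ty":10,"tz":10,"wx":0,"wy":-0.54,"wz":0,"hand":5}
    - {"tx":-11.9,"ty":12,"tz":11.7,"wx":0,"wy":-0.63,"wz":0,"hand":5}
    - {"tx":-13.5,"ty":14,"tz":13.3,"wx":0,"wy":-0.711,"wz":0,"hand":5}
    - {"tx":-13.5,"ty":15,"tz":13.3,"wx":0,"wy":-0.711,"wz":0,"hand":5}
    - {"tx":-13.5,"ty":15,"tz":13.3,"wx":0,"wy":-0.711,"wz":0,"hand":5}

```text
clock: 3.85
tcp_pos: [0.4332, 0.2543, 0.1178]
orientation: [-1.571, -0.095, 0.101]
force: [-0.2, -0.1, -0.1]
width: 0.05
```

Run:
```python
from h import *
plan([*W(-.238,-.133),0.024],A+np.pi/2)
d=capture('side');cv2.imwrite('pics/side1.png',d['frame'][:,:,::-1])
```

```text
t 3.85 tcp [0.4332 0.2543 0.1178] stop xy [-0.2391 -0.1346] F [-0.2 -0.1 -0.1] w 0.05 q [ 0.4   0.32 -0.36  0.9  -0.    0.28]
T cm [0.15 9.38 0.17] w [ 0.002 -0.004 -0.004]
```

View pics/side1.png

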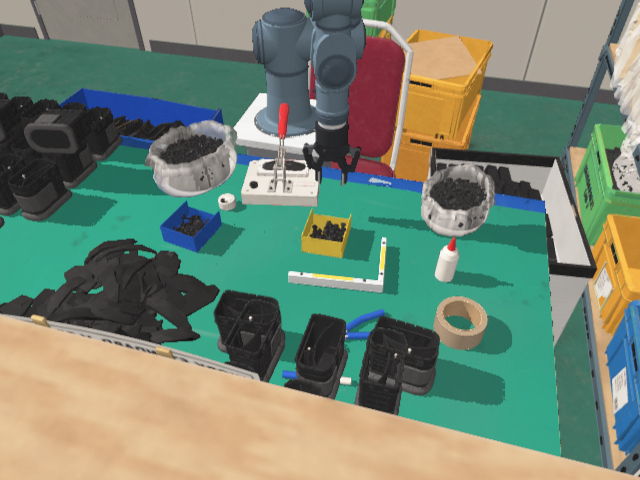

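step_arm:
  rows:
    - {"tx":0.1,"ty":1,"tz":0.9,"wx":0,"wy":0,"wz":0,"hand":5}
    - {"tx":0.1,"ty":2,"tz":0.9,"wx":0,"wy":0,"wz":0,"hand":5}
    - {"tx":0.1,"ty":3,"tz":0.9,"wx":0,"wy":0,"wz":0,"hand":5}
    - {"tx":0.1,"ty":4,"tz":0.9,"wx":0,"wy":0,"wz":0,"hand":5}
    - {"tx":0.1,"ty":5,"tz":0.9,"wx":0,"wy":0,"wz":0,"hand":5}
    - {"tx":0.1,"ty":6,"tz":0.9,"wx":0,"wy":0,"wz":0,"hand":5}
    - {"tx":0.1,"ty":7,"tz":0.9,"wx":0,"wy":0,"wz":0,"hand":5}
    - {"tx":0.1,"ty":8,"tz":0.9,"wx":0,"wy":0,"wz":0,"hand":5}
    - {"tx":0.1,"ty":9,"tz":0.9,"wx":0,"wy":0,"wz":0,"hand":5}
    - {"tx":0.1,"ty":9.3,"tz":0.9,"wx":0,"wy":0,"wz":0,"hand":5}

```text
clock: 4.73
tcp_pos: [0.4342, 0.2628, 0.0253]
orientation: [-1.57, -0.095, 0.099]
force: [-0.9, -0.0, -0.7]
width: 0.05
```

Run:
```python
from h import *
plan([*W(-.122,-.125),0.024],A+np.pi/2)
d=capture('side');cv2.imwrite('pics/side2.png',cv2.resize(d['frame'][120:320,220:480,::-1],None,fx=3,fy=3))
```

```text
t 4.73 tcp [0.4342 0.2628 0.0253] stop xy [-0.2371 -0.1262] F [-0.9 -0.  -0.7] w 0.05 q [ 0.42  0.43 -0.47  0.67 -0.    0.3 ]
T cm [11.51  0.11  0.19] w [ 0.001 -0.006 -0.002]
```

View pics/side2.png

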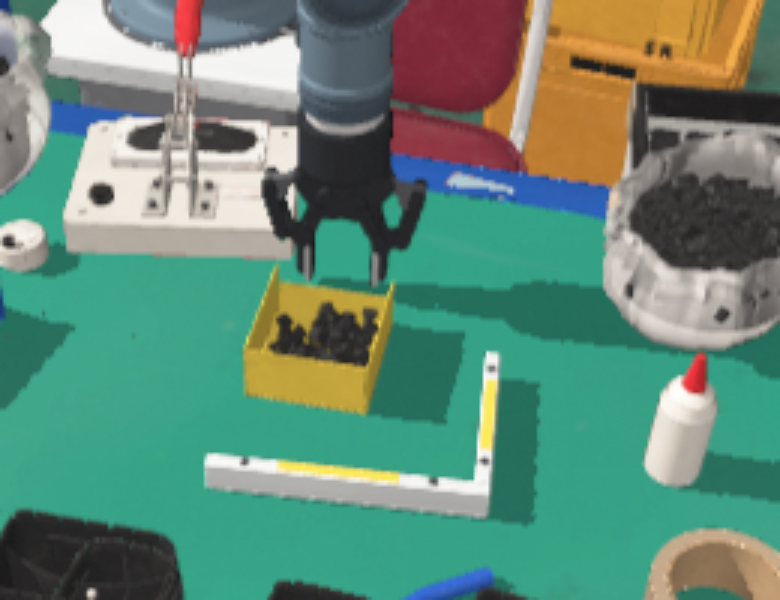

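step_arm:
  rows:
    - {"tx":1,"ty":0.1,"tz":0,"wx":0,"wy":0,"wz":0,"hand":5}
    - {"tx":2,"ty":0.1,"tz":0,"wx":0,"wy":0,"wz":0,"hand":5}
    - {"tx":3,"ty":0.1,"tz":0,"wx":0,"wy":0,"wz":0,"hand":5}
    - {"tx":4,"ty":0.1,"tz":0,"wx":0,"wy":0,"wz":0,"hand":5}
    - {"tx":5,"ty":0.1,"tz":0,"wx":0,"wy":0,"wz":0,"hand":5}
    - {"tx":6,"ty":0.1,"tz":0,"wx":0,"wy":0,"wz":0,"hand":5}
    - {"tx":7,"ty":0.1,"tz":0,"wx":0,"wy":0,"wz":0,"hand":5}
    - {"tx":8,"ty":0.1,"tz":0,"wx":0,"wy":0,"wz":0,"hand":5}
    - {"tx":9,"ty":0.1,"tz":0,"wx":0,"wy":0,"wz":0,"hand":5}
    - {"tx":9.5,"ty":0.1,"tz":0,"wx":0,"wy":0,"wz":0,"hand":5}

```text
clock: 5.62
tcp_pos: [0.5314, 0.2753, 0.0268]
orientation: [-1.568, -0.098, 0.095]
force: [-2.7, -0.5, 2.6]
width: 0.0499
```

Run:
```python
from h import *
plan([*W(-.122,-.125),0.024],A+np.pi/2)
d=capture('side');cv2.imwrite('pics/side3.png',cv2.resize(d['frame'][120:320,220:480,::-1],None,fx=3,fy=3))
```

```text
t 5.62 tcp [0.5314 0.2753 0.0268] stop xy [-0.1391 -0.1263] F [-2.7 -0.5  2.6] w 0.0499 q [ 0.37  0.58 -0.21  0.78  0.    0.25]
T cm [1.7  0.28 0.14] w [-0.    -0.006  0.001]
```

View pics/side3.png

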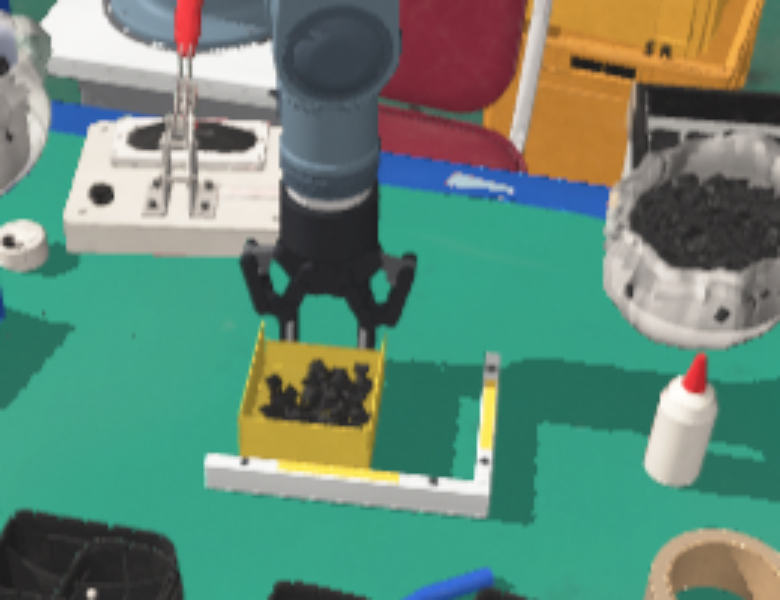

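step_arm:
  rows:
    - {"tx":0.3,"ty":0.1,"tz":0,"wx":0,"wy":0,"wz":0,"hand":5}
    - {"tx":0.6,"ty":0.2,"tz":0,"wx":0,"wy":0,"wz":0,"hand":5}
    - {"tx":0.8,"ty":0.2,"tz":0,"wx":0,"wy":0,"wz":0,"hand":5}
    - {"tx":1.0,"ty":0.2,"tz":0,"wx":0,"wy":0,"wz":0,"hand":5}
    - {"tx":1.2,"ty":0.2,"tz":0,"wx":0,"wy":0,"wz":0,"hand":5}
    - {"tx":1.3,"ty":0.2,"tz":0,"wx":0,"wy":0,"wz":0,"hand":5}
    - {"tx":1.4,"ty":0.2,"tz":0,"wx":0,"wy":0,"wz":0,"hand":5}
    - {"tx":1.5,"ty":0.2,"tz":0,"wx":0,"wy":0,"wz":0,"hand":5}
    - {"tx":1.6,"ty":0.2,"tz":0,"wx":0,"wy":0,"wz":0,"hand":5}
    - {"tx":1.6,"ty":0.2,"tz":0,"wx":0,"wy":0,"wz":0,"hand":5}

```text
clock: 6.5
tcp_pos: [0.5457, 0.277, 0.0243]
orientation: [-1.569, -0.097, 0.096]
force: [-1.2, -0.9, -0.6]
width: 0.0499
```

Run:
```python
from h import *
plan([*W(-.122,-.125),0.024],A+np.pi/2)
d=capture('side');cv2.imwrite('pics/side4.png',cv2.resize(d['frame'][180:300,270:410,::-1],None,fx=5,fy=5))
```

```text
t 6.5 tcp [0.5457 0.277  0.0243] stop xy [-0.1246 -0.1265] F [-1.2 -0.9 -0.6] w 0.0499 q [ 0.37  0.6  -0.17  0.8  -0.    0.24]
T cm [0.26 0.03 0.15] w [ 0.    -0.006  0.   ]
```

View pics/side4.png

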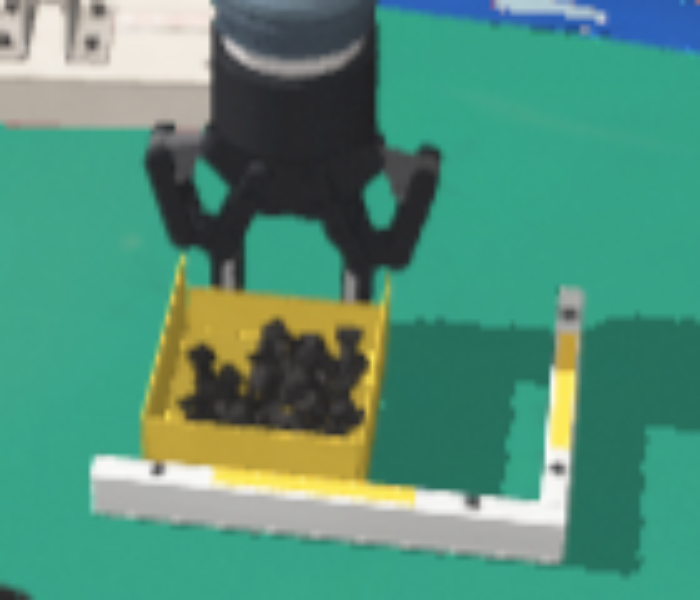

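Not yet on the bar; keep creeping.

step_arm:
  rows:
    - {"tx":0.1,"ty":0,"tz":0,"wx":0,"wy":0,"wz":0,"hand":5}
    - {"tx":0.2,"ty":0,"tz":0,"wx":0,"wy":0,"wz":0,"hand":5}
    - {"tx":0.25,"ty":0,"tz":0,"wx":0,"wy":0,"wz":0,"hand":5}
    - {"tx":0.3,"ty":0,"tz":0,"wx":0,"wy":0,"wz":0,"hand":5}
    - {"tx":0.35,"ty":0,"tz":0,"wx":0,"wy":0,"wz":0,"hand":5}
    - {"tx":0.4,"ty":0,"tz":0,"wx":0,"wy":0,"wz":0,"hand":5}
    - {"tx":0.45,"ty":0,"tz":0,"wx":0,"wy":0,"wz":0,"hand":5}
    - {"tx":0.5,"ty":0,"tz":0,"wx":0,"wy":0,"wz":0,"hand":5}
    - {"tx":0.5,"ty":0,"tz":0,"wx":0,"wy":0,"wz":0,"hand":5}
    - {"tx":0.5,"ty":0,"tz":0,"wx":0,"wy":0,"wz":0,"hand":5}

```text
clock: 7.38
tcp_pos: [0.5486, 0.2774, 0.0242]
orientation: [-1.569, -0.094, 0.1]
force: [-7.2, -0.4, 5.6]
width: 0.05
```

Run:
```python
from h import *
plan([*W(-.122,-.125),0.024],A+np.pi/2)
d=capture('side');cv2.imwrite('pics/side5.png',cv2.resize(d['frame'][180:300,270:410,::-1],None,fx=5,fy=5))
```

```text
t 7.38 tcp [0.5486 0.2774 0.0242] stop xy [-0.1217 -0.1265] F [-7.2 -0.4  5.6] w 0.05 q [ 0.36  0.61 -0.15  0.81  0.    0.24]
T cm [-0.03  0.02  0.15] w [ 0.    -0.006 -0.003]
```

View pics/side5.png

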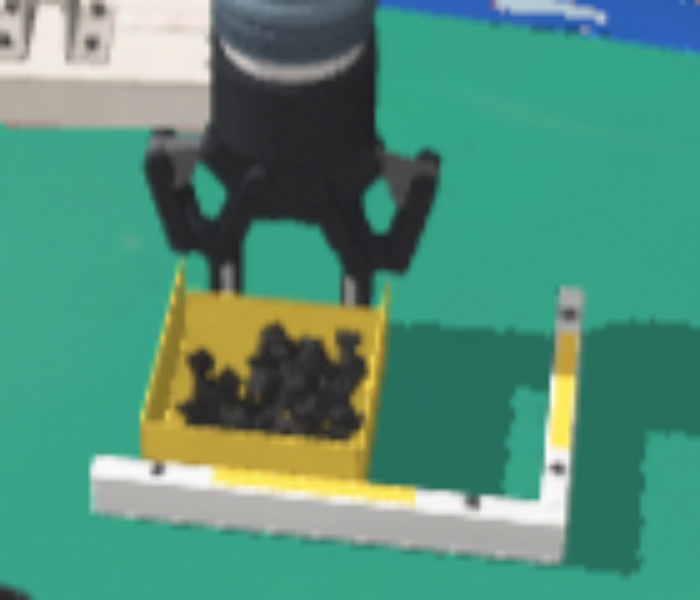

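step_arm:
  rows:
    - {"tx":0.05,"ty":0,"tz":0,"wx":0,"wy":0,"wz":0,"hand":5}
    - {"tx":0.1,"ty":0,"tz":0,"wx":0,"wy":0,"wz":0,"hand":5}
    - {"tx":0.15,"ty":0,"tz":0,"wx":0,"wy":0,"wz":0,"hand":5}
    - {"tx":0.2,"ty":0,"tz":0,"wx":0,"wy":0,"wz":0,"hand":5}
    - {"tx":0.2,"ty":0,"tz":0,"wx":0,"wy":0,"wz":0,"hand":5}
    - {"tx":0.2,"ty":0,"tz":0,"wx":0,"wy":0,"wz":0,"hand":5}
    - {"tx":0.2,"ty":0,"tz":0,"wx":0,"wy":0,"wz":0,"hand":5}
    - {"tx":0.2,"ty":0,"tz":0,"wx":0,"wy":0,"wz":0,"hand":5}
    - {"tx":0.2,"ty":0,"tz":0,"wx":0,"wy":0,"wz":0,"hand":5}
    - {"tx":0.2,"ty":0,"tz":0,"wx":0,"wy":0,"wz":0,"hand":5}

```text
clock: 8.27
tcp_pos: [0.5486, 0.2773, 0.0238]
orientation: [-1.569, -0.092, 0.103]
force: [-10.4, -1.8, 7.9]
width: 0.0501
```

Run:
```python
from h import *
plan([*W(-.122,-.125),0.024],A+np.pi/2)
for c in ['top','side']:
    d=capture(c);P=cloud(d);ok=d['z_map']>0
    print(c,[m['xyz'].round(4) if hasattr(m['xyz'],'round') else m['xyz'] for m in mark_of('yellow_bin_center',c)])
    m=silhouettes('yellow_bin_center',c)
    if m:
        X=P[m[0]['region']&ok];X=X[(X[:,2]>.04)&(X[:,2]<.06)];print(cv2.minAreaRect(X[:,:2].astype(np.float32)*1000))
        S=np.column_stack([(X[:,:2]-c0)@ex,(X[:,:2]-c0)@ey]);print(S.min(0),S.max(0))
    cv2.imwrite(f'pics/{c}6.png',d['frame'][:,:,::-1])
```

```text
t 8.27 tcp [0.5486 0.2773 0.0238] stop xy [-0.1217 -0.1265] F [-10.4  -1.8   7.9] w 0.0501 q [ 0.36  0.61 -0.15  0.81  0.    0.24]
T cm [-0.03 -0.02  0.15] w [ 0.    -0.005 -0.007]
top []
side [[0.6108, 0.2838, 0.0253]]
((618.624267578125, 282.5199890136719), (108.29071807861328, 101.24020385742188), 5.870387077331543)
[-0.10705755 -0.18083572] [ 0.00305755 -0.08097469]
```

View pics/side6.png

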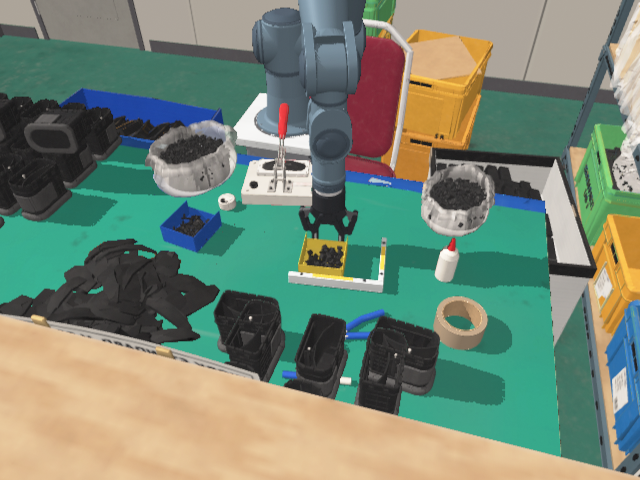

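step_arm:
  rows:
    - {"tx":-1.5,"ty":0,"tz":0,"wx":0,"wy":0,"wz":0,"hand":5}
    - {"tx":-3,"ty":-1,"tz":0,"wx":0,"wy":0,"wz":0,"hand":5}
    - {"tx":-3,"ty":-4,"tz":0,"wx":0,"wy":0,"wz":0,"hand":5}
    - {"tx":-3,"ty":-7,"tz":0,"wx":0,"wy":0.1,"wz":0,"hand":5}
    - {"tx":-3,"ty":-10,"tz":-2,"wx":0,"wy":0.2,"wz":0,"hand":5}
    - {"tx":-2,"ty":-10,"tz":-4,"wx":0,"wy":0.32,"wz":0,"hand":5}
    - {"tx":0,"ty":-10,"tz":-6,"wx":0,"wy":0.44,"wz":0,"hand":5}
    - {"tx":2,"ty":-10,"tz":-8,"wx":0,"wy":0.56,"wz":0,"hand":5}
    - {"tx":4,"ty":-10,"tz":-9.5,"wx":0,"wy":0.68,"wz":0,"hand":5}
    - {"tx":6,"ty":-10,"tz":-9.5,"wx":0,"wy":0.8,"wz":0,"hand":5}

```text
clock: 9.4
tcp_pos: [0.6263, 0.1879, 0.1251]
orientation: [-1.503, 0.534, -0.54]
force: [0.7, 0.2, -0.1]
width: 0.0498
```

Run:
```python
from h import *
plan([*W(-.060,-.222),0.12],A)
```

```text
t 9.4 tcp [0.6263 0.1879 0.1251] stop xy [-0.0562 -0.2253] F [ 0.7  0.2 -0.1] w 0.0498 q [ 0.2   0.59  0.1   1.07 -0.    0.88]
T cm [-0.5   0.5  -0.06] w [-0.002  0.755  0.003]
```

step_arm:
  rows:
    - {"tx":-0.1,"ty":0,"tz":0,"wx":0,"wy":0.115,"wz":0,"hand":5}
    - {"tx":-0.2,"ty":0,"tz":0,"wx":0,"wy":0.23,"wz":0,"hand":5}
    - {"tx":-0.3,"ty":0,"tz":0,"wx":0,"wy":0.345,"wz":0,"hand":5}
    - {"tx":-0.5,"ty":0,"tz":0,"wx":0,"wy":0.46,"wz":0,"hand":5}
    - {"tx":-0.5,"ty":0.5,"tz":0,"wx":0,"wy":0.575,"wz":0,"hand":5}
    - {"tx":-0.5,"ty":2,"tz":0,"wx":0,"wy":0.69,"wz":0,"hand":5}
    - {"tx":-0.5,"ty":4,"tz":0,"wx":0,"wy":0.755,"wz":0,"hand":5}
    - {"tx":-0.5,"ty":6,"tz":0,"wx":0,"wy":0.755,"wz":0,"hand":5}
    - {"tx":-0.5,"ty":8,"tz":0,"wx":0,"wy":0.755,"wz":0,"hand":5}
    - {"tx":-0.5,"ty":9.5,"tz":0,"wx":0,"wy":0.755,"wz":0,"hand":5}

```text
clock: 10.23
tcp_pos: [0.6203, 0.1939, 0.028]
orientation: [-1.271, 1.105, -1.107]
force: [0.1, 0.5, -0.2]
width: 0.0495
```

Run:
```python
from h import *
plan([*W(-.060,-.111),0.024],A)
for c in ['top','side']:
    d=capture(c);P=cloud(d);ok=d['z_map']>0
    m=silhouettes('yellow_bin_center',c)
    if m:
        X=P[m[0]['region']&ok];X=X[(X[:,2]>.04)&(X[:,2]<.06)];print(cv2.minAreaRect(X[:,:2].astype(np.float32)*1000))
        S=np.column_stack([(X[:,:2]-c0)@ex,(X[:,:2]-c0)@ey]);print(S.min(0),S.max(0))
    cv2.imwrite(f'pics/{c}7.png',cv2.resize(d['frame'][150:330,220:460,::-1],None,fx=3,fy=3))
```

```text
t 10.23 tcp [0.6203 0.1939 0.028 ] stop xy [-0.0614 -0.2185] F [ 0.1  0.5 -0.2] w 0.0495 q [ 0.21  0.67 -0.04  0.86 -0.    1.64]
T cm [-10.75   0.39   0.24] w [-0.001  0.01   0.   ]
((614.3817138671875, 282.8519592285156), (110.37300109863281, 98.995849609375), 7.17707633972168)
[-0.11114197 -0.17915622] [-0.00050963 -0.07991044]
((624.8992309570312, 283.2808532714844), (96.86363220214844, 99.29743957519531), 6.580018043518066)
[-0.09441384 -0.18064844] [ 0.00298361 -0.08092347]
```

View pics/side7.png

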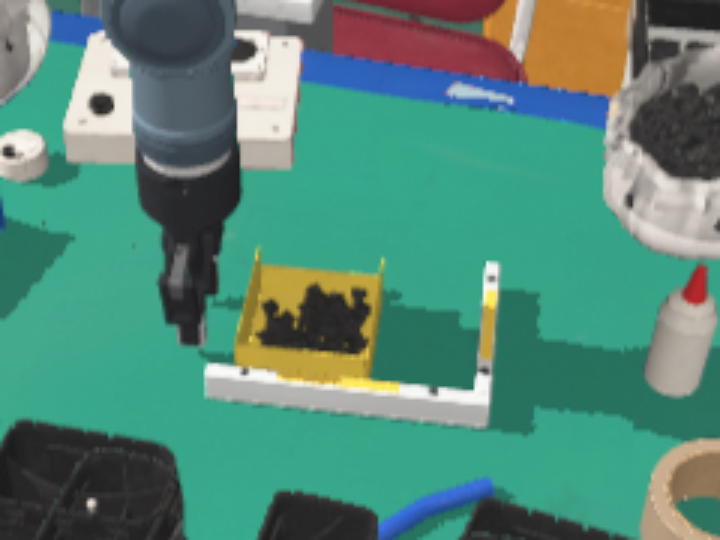

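step_arm:
  rows:
    - {"tx":-1,"ty":0.2,"tz":0,"wx":0,"wy":0.01,"wz":0,"hand":5}
    - {"tx":-2,"ty":0.4,"tz":0,"wx":0,"wy":0.01,"wz":0,"hand":5}
    - {"tx":-3,"ty":0.4,"tz":0,"wx":0,"wy":0.01,"wz":0,"hand":5}
    - {"tx":-4,"ty":0.4,"tz":0,"wx":0,"wy":0.01,"wz":0,"hand":5}
    - {"tx":-5,"ty":0.4,"tz":0,"wx":0,"wy":0.01,"wz":0,"hand":5}
    - {"tx":-6,"ty":0.4,"tz":0,"wx":0,"wy":0.01,"wz":0,"hand":5}
    - {"tx":-7,"ty":0.4,"tz":0,"wx":0,"wy":0.01,"wz":0,"hand":5}
    - {"tx":-8,"ty":0.4,"tz":0,"wx":0,"wy":0.01,"wz":0,"hand":5}
    - {"tx":-9,"ty":0.4,"tz":0,"wx":0,"wy":0.01,"wz":0,"hand":5}
    - {"tx":-9.5,"ty":0.4,"tz":0,"wx":0,"wy":0.01,"wz":0,"hand":5}

```text
clock: 11.27
tcp_pos: [0.6061, 0.2898, 0.0252]
orientation: [-1.268, 1.113, -1.112]
force: [1.5, -2.0, 1.7]
width: 0.0501
```

Run:
```python
from h import *
plan([*W(-.060,-.111),0.024],A)
d=capture('side');cv2.imwrite('pics/side8.png',cv2.resize(d['frame'][150:330,220:460,::-1],None,fx=3,fy=3))
```

```text
t 11.27 tcp [0.6061 0.2898 0.0252] stop xy [-0.0631 -0.1215] F [ 1.5 -2.   1.7] w 0.0501 q [0.35 0.71 0.03 0.9  0.   1.79]
T cm [-1.05  0.12  0.31] w [ 0.     0.001 -0.   ]
```

View pics/side8.png

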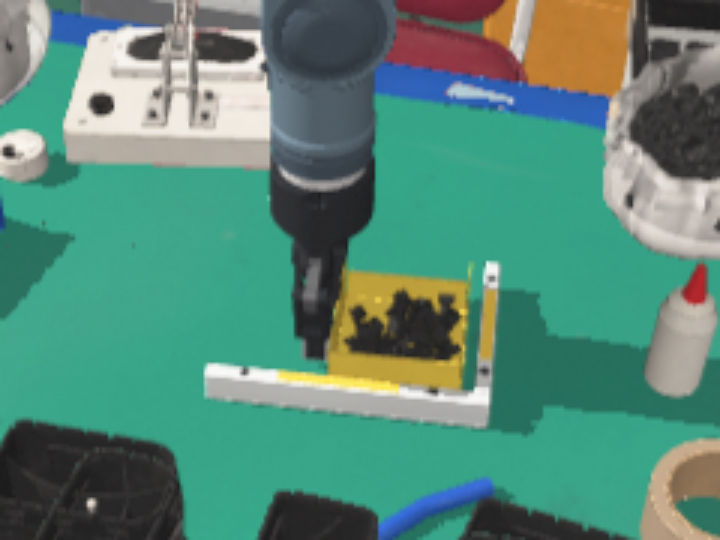

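step_arm:
  rows:
    - {"tx":-0.2,"ty":0.1,"tz":0,"wx":0,"wy":0,"wz":0,"hand":5}
    - {"tx":-0.4,"ty":0.1,"tz":0,"wx":0,"wy":0,"wz":0,"hand":5}
    - {"tx":-0.6,"ty":0.1,"tz":0,"wx":0,"wy":0,"wz":0,"hand":5}
    - {"tx":-0.75,"ty":0.1,"tz":0,"wx":0,"wy":0,"wz":0,"hand":5}
    - {"tx":-0.85,"ty":0.1,"tz":0,"wx":0,"wy":0,"wz":0,"hand":5}
    - {"tx":-0.95,"ty":0.1,"tz":0,"wx":0,"wy":0,"wz":0,"hand":5}
    - {"tx":-1.05,"ty":0.1,"tz":0,"wx":0,"wy":0,"wz":0,"hand":5}
    - {"tx":-1.1,"ty":0.1,"tz":0,"wx":0,"wy":0,"wz":0,"hand":5}
    - {"tx":-1.15,"ty":0.1,"tz":0,"wx":0,"wy":0,"wz":0,"hand":5}
    - {"tx":-1.15,"ty":0.1,"tz":0,"wx":0,"wy":0,"wz":0,"hand":5}

```text
clock: 12.15
tcp_pos: [0.6049, 0.2994, 0.0241]
orientation: [-1.268, 1.114, -1.114]
force: [0.4, -2.2, 0.0]
width: 0.0498
```

Run:
```python
from h import *
plan([*W(-.060,-.111),0.024],A)
```

```text
t 12.15 tcp [0.6049 0.2994 0.0241] stop xy [-0.063 -0.112] F [ 0.4 -2.2  0. ] w 0.0498 q [ 0.37  0.72  0.04  0.9  -0.    1.81]
T cm [-0.1   0.01  0.3 ] w [ 0.    -0.     0.001]
```

step_arm:
  rows:
    - {"tx":-0.1,"ty":0,"tz":0,"wx":0,"wy":0,"wz":0,"hand":5}
    - {"tx":-0.15,"ty":0,"tz":0,"wx":0,"wy":0,"wz":0,"hand":5}
    - {"tx":-0.2,"ty":0,"tz":0,"wx":0,"wy":0,"wz":0,"hand":5}
    - {"tx":-0.25,"ty":0,"tz":0,"wx":0,"wy":0,"wz":0,"hand":5}
    - {"tx":-0.3,"ty":0,"tz":0,"wx":0,"wy":0,"wz":0,"hand":5}
    - {"tx":-0.35,"ty":0,"tz":0,"wx":0,"wy":0,"wz":0,"hand":5}
    - {"tx":-0.4,"ty":0,"tz":0,"wx":0,"wy":0,"wz":0,"hand":5}
    - {"tx":-0.4,"ty":0,"tz":0,"wx":0,"wy":0,"wz":0,"hand":5}
    - {"tx":-0.4,"ty":0,"tz":0,"wx":0,"wy":0,"wz":0,"hand":5}
    - {"tx":-0.4,"ty":0,"tz":0,"wx":0,"wy":0,"wz":0,"hand":5}

```text
clock: 12.98
tcp_pos: [0.6044, 0.2995, 0.0242]
orientation: [-1.272, 1.113, -1.121]
force: [-0.8, -13.1, 3.2]
width: 0.0499
```

Run:
```python
from h import *
plan([*W(-.060,-.111),0.024],A)
d=capture('side');cv2.imwrite('pics/side9.png',cv2.resize(d['frame'][180:300,300:440,::-1],None,fx=5,fy=5))
```

```text
t 12.98 tcp [0.6044 0.2995 0.0242] stop xy [-0.0635 -0.1117] F [ -0.8 -13.1   3.2] w 0.0499 q [ 0.37  0.72  0.05  0.9  -0.01  1.81]
T cm [-0.07  0.02  0.35] w [ 0.002 -0.004  0.007]
```

View pics/side9.png

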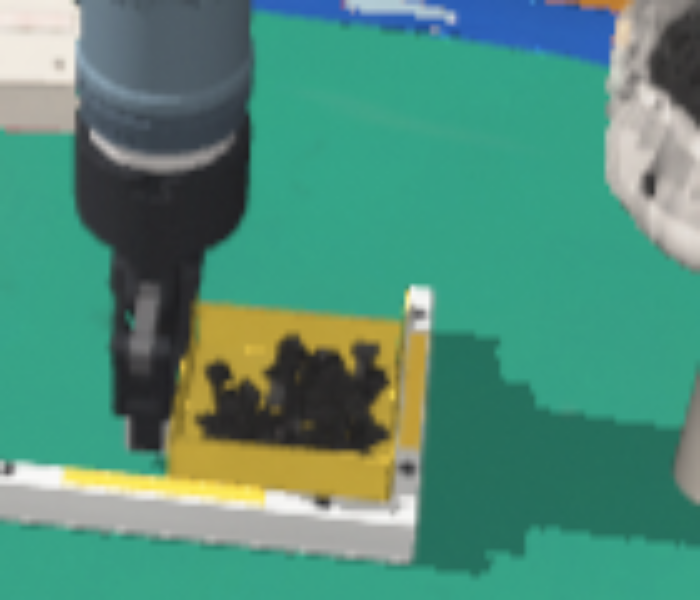

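step_arm:
  rows:
    - {"tx":1,"ty":0,"tz":0,"wx":0,"wy":0,"wz":0,"hand":5}
    - {"tx":2.5,"ty":0,"tz":0,"wx":0,"wy":0,"wz":0,"hand":5}
    - {"tx":4,"ty":-1,"tz":0,"wx":0,"wy":0,"wz":0,"hand":5}
    - {"tx":6,"ty":-4,"tz":0,"wx":0,"wy":0,"wz":0,"hand":5}
    - {"tx":9,"ty":-7,"tz":0,"wx":0,"wy":0,"wz":0,"hand":5}
    - {"tx":12,"ty":-10,"tz":-1,"wx":0,"wy":0,"wz":0,"hand":5}
    - {"tx":15,"ty":-10,"tz":-3,"wx":0,"wy":0,"wz":0,"hand":5}
    - {"tx":15,"ty":-10,"tz":-4,"wx":0,"wy":0,"wz":0,"hand":5}
    - {"tx":15,"ty":-10,"tz":-4,"wx":0,"wy":0,"wz":0,"hand":5}
    - {"tx":15,"ty":-10,"tz":-4,"wx":0,"wy":0,"wz":0,"hand":5}

```text
clock: 13.87
tcp_pos: [0.5843, 0.1489, 0.1252]
orientation: [-1.266, 1.114, -1.114]
force: [-0.2, -0.0, 0.2]
width: 0.0499
```

Run:
```python
from h import *
s=get_state();print(s['clock'],s['tcp_pos'],s['force'])
for c in ['top','side']:
    d=capture(c);P=cloud(d);ok=d['z_map']>0
    for q in ['yellow_bin_center','corner_stop','blue_bin','glue','tally']: print(c,q,[np.round(m['xyz'],4) for m in mark_of(q,c)[:1]])
    for q,lo in [('yellow_bin_center',.04),('corner_stop',.022)]:
      m=silhouettes(q,c)
      if m:
        X=P[m[0]['region']&ok];X=X[(X[:,2]>lo)&(X[:,2]<.06)];print(q,cv2.minAreaRect(X[:,:2].astype(np.float32)*1000))
        S=np.column_stack([(X[:,:2]-c0)@ex,(X[:,:2]-c0)@ey]);print(S.min(0),S.max(0))
    cv2.imwrite(f'pics/{c}10.png',cv2.resize(d['frame'][150:300,200:400,::-1],None,fx=4,fy=4))
```

```text
13.8667 [0.58430685 0.1489085  0.12523262] [-0.21142634 -0.00203808  0.21899481]
top yellow_bin_center [array([0.6029, 0.3602, 0.0216])]
top corner_stop [array([0.6534, 0.418 , 0.0032])]
top blue_bin []
top glue [array([ 0.5767,  0.554 , -0.0008])]
top tally []
yellow_bin_center ((601.2860717773438, 360.82171630859375), (109.78438568115234, 99.26805114746094), 7.15122127532959)
[-0.11381635 -0.10027096] [-0.00369946 -0.00089351]
side yellow_bin_center [array([0.5972, 0.3622, 0.0281])]
side corner_stop [array([ 6.557e-01,  4.196e-01, -3.000e-04])]
side blue_bin [array([ 0.5924, -0.0659, -0.018 ])]
side glue [array([ 0.5744,  0.5562, -0.0037])]
side tally [array([ 0.4711, -0.0195,  0.0016])]
yellow_bin_center ((606.173095703125, 360.08697509765625), (109.5345458984375, 99.00888061523438), 7.309815883636475)
[-0.10880387 -0.10147919] [ 0.00080217 -0.00245308]
corner_stop ((602.83740234375, 315.70458984375), (156.1284942626953, 211.4246826171875), 7.069857120513916)
[-0.14044243 -0.20158668] [0.01562934 0.01034319]
```

View pics/top10.png

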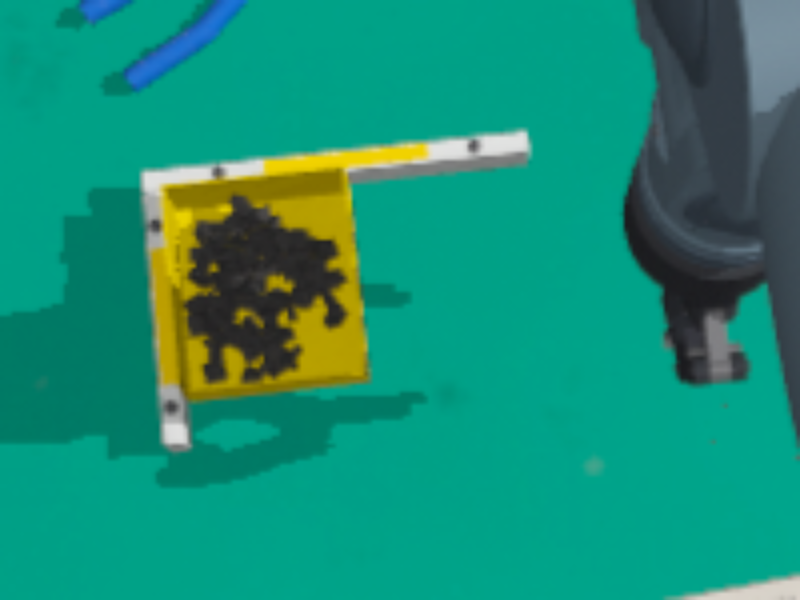

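View pics/side10.png

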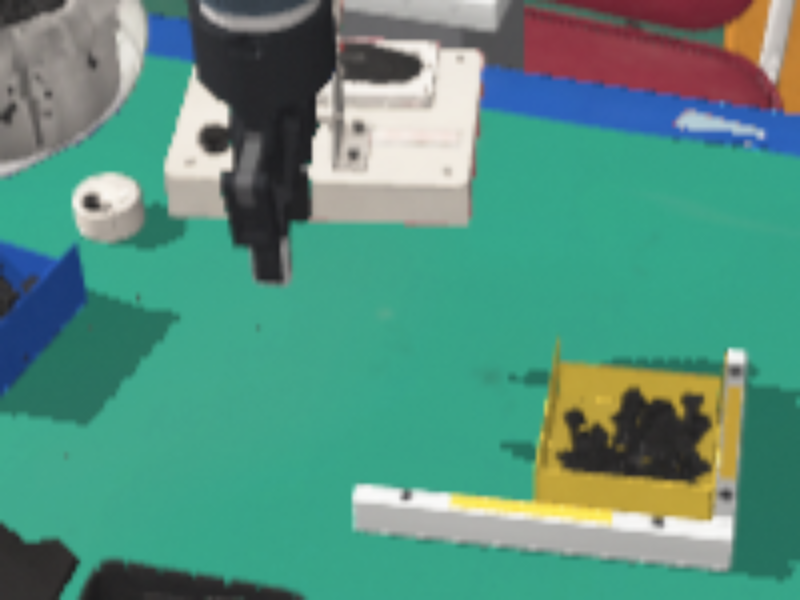

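Run:
```python
from h import *
plan([*W(-.165,-.058),0.12],A+np.pi/2)
```

```text
t 14.67 tcp [0.5842 0.1496 0.1243] stop xy [-0.1029 -0.2578] F [ 0.8 -0.  -0.3] w 0.0501 q [ 0.15  0.5  -0.07  1.01 -0.    1.59]
T cm [-19.98   0.43  -6.22] w [ 0.    -1.571  0.   ]
```

step_arm:
  rows:
    - {"tx":0,"ty":0,"tz":-1.5,"wx":0,"wy":-0.12,"wz":0,"hand":5}
    - {"tx":-1,"ty":0,"tz":-3,"wx":0,"wy":-0.24,"wz":0,"hand":5}
    - {"tx":-3,"ty":0,"tz":-4.5,"wx":0,"wy":-0.36,"wz":0,"hand":5}
    - {"tx":-6,"ty":0,"tz":-6.2,"wx":0,"wy":-0.48,"wz":0,"hand":5}
    - {"tx":-9,"ty":0,"tz":-6.2,"wx":0,"wy":-0.6,"wz":0,"hand":5}
    - {"tx":-12,"ty":0,"tz":-6.2,"wx":0,"wy":-0.72,"wz":0,"hand":5}
    - {"tx":-14,"ty":0,"tz":-6.2,"wx":0,"wy":-0.84,"wz":0,"hand":5}
    - {"tx":-16,"ty":0,"tz":-6.2,"wx":0,"wy":-0.96,"wz":0,"hand":5}
    - {"tx":-18,"ty":0,"tz":-6.2,"wx":0,"wy":-1.08,"wz":0,"hand":5}
    - {"tx":-20,"ty":0,"tz":-6.2,"wx":0,"wy":-1.2,"wz":0,"hand":5}

```text
clock: 15.5
tcp_pos: [0.4967, 0.3411, 0.1244]
orientation: [-1.563, 0.185, -0.185]
force: [1.0, -0.0, -0.6]
width: 0.0501
```

Run:
```python
from h import *
plan([*W(-.165,-.058),0.024],A+np.pi/2)
```

```text
t 15.5 tcp [0.4967 0.3411 0.1244] stop xy [-0.165  -0.0567] F [ 1.  -0.  -0.6] w 0.0501 q [ 0.5   0.49 -0.07  1.01 -0.    0.73]
T cm [ 0.04 10.04 -0.13] w [ 0.    -0.365  0.   ]
```

step_arm:
  rows:
    - {"tx":0,"ty":0,"tz":-0.1,"wx":0,"wy":-0.12,"wz":0,"hand":5}
    - {"tx":0,"ty":0,"tz":-0.1,"wx":0,"wy":-0.24,"wz":0,"hand":5}
    - {"tx":0,"ty":1,"tz":-0.1,"wx":0,"wy":-0.365,"wz":0,"hand":5}
    - {"tx":0,"ty":3,"tz":-0.1,"wx":0,"wy":-0.365,"wz":0,"hand":5}
    - {"tx":0,"ty":5,"tz":-0.1,"wx":0,"wy":-0.365,"wz":0,"hand":5}
    - {"tx":0,"ty":7,"tz":-0.1,"wx":0,"wy":-0.365,"wz":0,"hand":5}
    - {"tx":0,"ty":8.5,"tz":-0.1,"wx":0,"wy":-0.365,"wz":0,"hand":5}
    - {"tx":0,"ty":9.5,"tz":-0.1,"wx":0,"wy":-0.365,"wz":0,"hand":5}
    - {"tx":0,"ty":10,"tz":-0.1,"wx":0,"wy":-0.365,"wz":0,"hand":5}
    - {"tx":0,"ty":10,"tz":-0.1,"wx":0,"wy":-0.365,"wz":0,"hand":5}

```text
clock: 16.33
tcp_pos: [0.4961, 0.3386, 0.0233]
orientation: [-1.57, -0.095, 0.098]
force: [-0.1, -0.3, 0.2]
width: 0.0499
```

Run:
```python
from h import *
plan([*W(-.1217,-.058),0.024],A+np.pi/2)
```

```text
t 16.33 tcp [0.4961 0.3386 0.0233] stop xy [-0.1659 -0.059 ] F [-0.1 -0.3  0.2] w 0.0499 q [ 0.49  0.59 -0.2   0.78 -0.    0.37]
T cm [ 4.42 -0.08  0.13] w [ 0.001 -0.006 -0.002]
```

step_arm:
  rows:
    - {"tx":1,"ty":0,"tz":0,"wx":0,"wy":-0.006,"wz":0,"hand":5}
    - {"tx":2,"ty":0,"tz":0,"wx":0,"wy":-0.006,"wz":0,"hand":5}
    - {"tx":3,"ty":0,"tz":0,"wx":0,"wy":-0.006,"wz":0,"hand":5}
    - {"tx":3.5,"ty":0,"tz":0,"wx":0,"wy":-0.006,"wz":0,"hand":5}
    - {"tx":3.8,"ty":0,"tz":0,"wx":0,"wy":-0.006,"wz":0,"hand":5}
    - {"tx":4,"ty":0,"tz":0.05,"wx":0,"wy":-0.006,"wz":0,"hand":5}
    - {"tx":4.2,"ty":0,"tz":0.1,"wx":0,"wy":-0.006,"wz":0,"hand":5}
    - {"tx":4.4,"ty":0,"tz":0.1,"wx":0,"wy":-0.006,"wz":0,"hand":5}
    - {"tx":4.55,"ty":0,"tz":0.1,"wx":0,"wy":-0.006,"wz":0,"hand":5}
    - {"tx":4.7,"ty":0,"tz":0.1,"wx":0,"wy":-0.006,"wz":0,"hand":5}

```text
clock: 17.17
tcp_pos: [0.54, 0.3451, 0.0237]
orientation: [-1.569, -0.097, 0.106]
force: [-11.8, -1.3, 9.3]
width: 0.0497
```

Run:
```python
from h import *
plan([*W(-.1217,-.058),0.024],A+np.pi/2)
```

```text
t 17.17 tcp [0.54   0.3451 0.0237] stop xy [-0.1215 -0.0583] F [-11.8  -1.3   9.3] w 0.0497 q [ 0.47  0.66 -0.07  0.85  0.    0.34]
T cm [-0.02 -0.03  0.03] w [ 0.001  0.    -0.006]
```

Firm on the long bar at the same TCP x as before (12 N). Retreat and check.

step_arm:
  rows:
    - {"tx":-0.5,"ty":0,"tz":0,"wx":0,"wy":0,"wz":0,"hand":5}
    - {"tx":-1.5,"ty":0,"tz":0,"wx":0,"wy":0,"wz":0,"hand":5}
    - {"tx":-3,"ty":0,"tz":0,"wx":0,"wy":0,"wz":0,"hand":5}
    - {"tx":-4,"ty":-2,"tz":0,"wx":0,"wy":0,"wz":0,"hand":5}
    - {"tx":-5,"ty":-5,"tz":0,"wx":0,"wy":0,"wz":0,"hand":5}
    - {"tx":-6,"ty":-8,"tz":0,"wx":0,"wy":0,"wz":0,"hand":5}
    - {"tx":-7,"ty":-10,"tz":0,"wx":0,"wy":0,"wz":0,"hand":5}
    - {"tx":-8,"ty":-12,"tz":0,"wx":0,"wy":0,"wz":0,"hand":5}
    - {"tx":-8,"ty":-12,"tz":0,"wx":0,"wy":0,"wz":0,"hand":5}
    - {"tx":-8,"ty":-12,"tz":0,"wx":0,"wy":0,"wz":0,"hand":5}

```text
clock: 18.0
tcp_pos: [0.4652, 0.3365, 0.1459]
orientation: [-1.566, -0.106, 0.098]
force: [0.4, 0.1, -0.5]
width: 0.0499
```

Run:
```python
from h import *
s=get_state();print(s['clock'],s['tcp_pos'],s['force'])
for c in ['top','side']:
    d=capture(c);P=cloud(d);ok=d['z_map']>0
    for q in ['yellow_bin_center','corner_stop','blue_bin','glue','tally']: print(c,q,[np.round(m['xyz'],4) for m in mark_of(q,c)[:1]])
    for q,lo in [('yellow_bin_center',.04)]:
      m=silhouettes(q,c)
      if m:
        X=P[m[0]['region']&ok];X=X[(X[:,2]>lo)&(X[:,2]<.06)];print(q,cv2.minAreaRect(X[:,:2].astype(np.float32)*1000))
        S=np.column_stack([(X[:,:2]-c0)@ex,(X[:,:2]-c0)@ey]);print(S.min(0),S.max(0))
    cv2.imwrite(f'pics/{c}11.png',cv2.resize(d['frame'][150:300,200:400,::-1],None,fx=4,fy=4))
```

```text
18.0 [0.46519954 0.33646101 0.14588845] [ 0.39669618  0.12554371 -0.49322404]
top yellow_bin_center []
top corner_stop [array([ 0.4698, -0.0201, -0.0023])]
top blue_bin [array([ 0.5952, -0.0616, -0.0091])]
top glue [array([0.5782, 0.5551, 0.0006])]
top tally [array([ 0.4657, -0.0205, -0.002 ])]
yellow_bin_center ((659.0563354492188, 320.859130859375), (12.461871147155762, 5.197573661804199), 44.79194641113281)
[-0.01309837 -0.09975781] [-0.00259722 -0.09175913]
side yellow_bin_center [array([0.603 , 0.3561, 0.0225])]
side corner_stop [array([ 0.6537,  0.4166, -0.    ])]
side blue_bin [array([ 0.5911, -0.064 , -0.016 ])]
side glue [array([ 0.5757,  0.5528, -0.0036])]
side tally [array([ 0.4674, -0.0205,  0.001 ])]
```

View pics/top11.png

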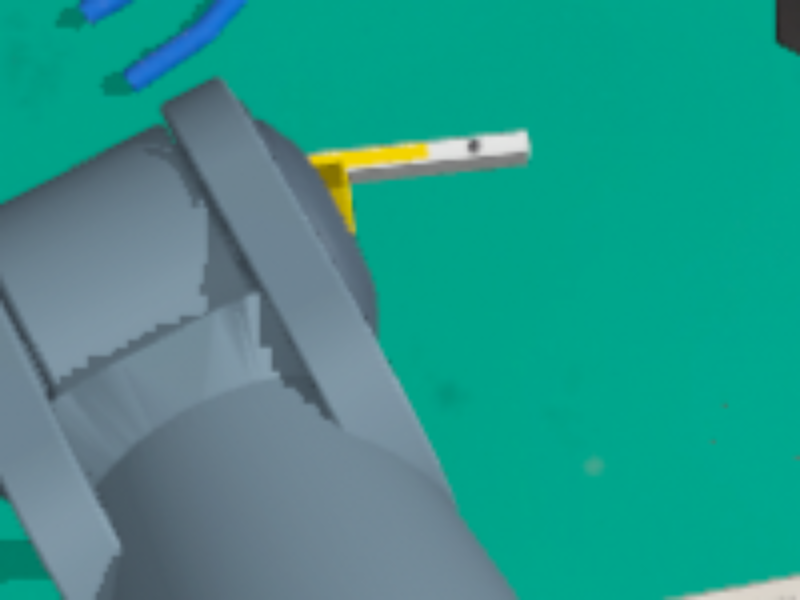

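View pics/side11.png

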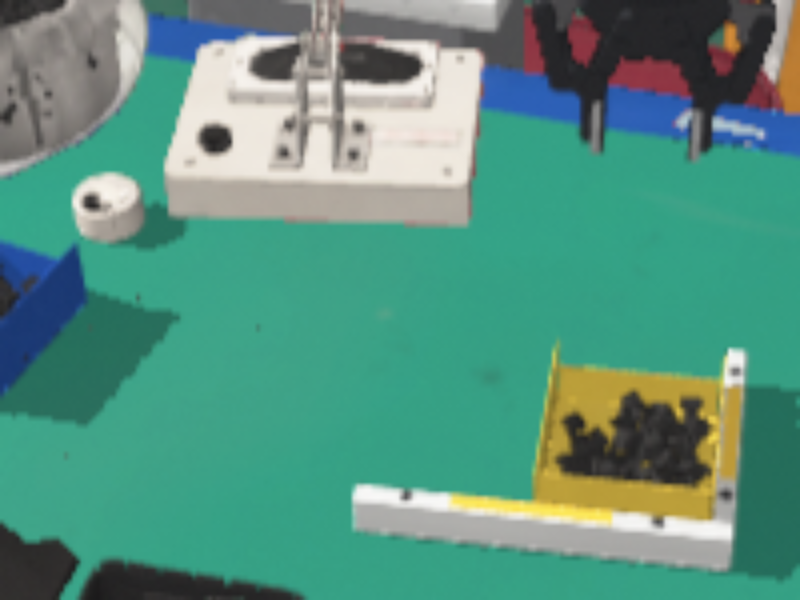

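step_arm:
  rows:
    - {"tx":0,"ty":-1,"tz":-2,"wx":0,"wy":0,"wz":0,"hand":5}
    - {"tx":0,"ty":-2,"tz":-4,"wx":0,"wy":0,"wz":0,"hand":5}
    - {"tx":0,"ty":-3,"tz":-7,"wx":0,"wy":0,"wz":0,"hand":5}
    - {"tx":0,"ty":-4,"tz":-10,"wx":0,"wy":0,"wz":0,"hand":5}
    - {"tx":0,"ty":-5,"tz":-13,"wx":0,"wy":0,"wz":0,"hand":5}
    - {"tx":0,"ty":-6,"tz":-16,"wx":0,"wy":0,"wz":0,"hand":5}
    - {"tx":0,"ty":-7,"tz":-19,"wx":0,"wy":0,"wz":0,"hand":5}
    - {"tx":0,"ty":-8,"tz":-22,"wx":0,"wy":0,"wz":0,"hand":5}
    - {"tx":0,"ty":-9,"tz":-25,"wx":0,"wy":0,"wz":0,"hand":5}
    - {"tx":0,"ty":-10,"tz":-27,"wx":0,"wy":0,"wz":0,"hand":5}

```text
clock: 19.53
tcp_pos: [0.4989, 0.0654, 0.245]
orientation: [-1.569, -0.101, 0.1]
force: [0.1, -0.4, 0.7]
width: 0.0499
```

Run:
```python
from h import *
for c in ['top','side']:
    d=capture(c);P=cloud(d);ok=d['z_map']>0
    for q in ['yellow_bin_center','corner_stop']: print(c,q,[np.round(m['xyz'],4) for m in mark_of(q,c)[:1]])
    for q,lo in [('yellow_bin_center',.04),('corner_stop',.022)]:
      m=silhouettes(q,c)
      if m:
        X=P[m[0]['region']&ok];X=X[(X[:,2]>lo)&(X[:,2]<.06)];print(q,cv2.minAreaRect(X[:,:2].astype(np.float32)*1000))
        S=np.column_stack([(X[:,:2]-c0)@ex,(X[:,:2]-c0)@ey]);print(S.min(0),S.max(0))
    cv2.imwrite(f'pics/{c}12.png',cv2.resize(d['frame'][150:300,200:400,::-1],None,fx=4,fy=4))
s=get_state();print(s['clock'],s['tcp_pos'],s['force'])
```

```text
top yellow_bin_center [array([0.6014, 0.3642, 0.0196])]
top corner_stop [array([0.6503, 0.4173, 0.0042])]
yellow_bin_center ((604.2327880859375, 360.92718505859375), (110.6242446899414, 99.2888412475586), 7.186396598815918)
[-0.11127005 -0.1004024 ] [-0.00039304 -0.00098456]
corner_stop ((640.9607543945312, 354.9767761230469), (126.10519409179688, 253.2090301513672), 42.38207244873047)
[-0.14046132 -0.198834  ] [0.01147075 0.01179753]
side yellow_bin_center [array([0.6027, 0.3605, 0.0252])]
side corner_stop [array([ 0.6527,  0.4167, -0.0027])]
yellow_bin_center ((617.3378295898438, 361.1482849121094), (91.09963989257812, 98.64469146728516), 6.819603443145752)
[-0.08878979 -0.10135668] [ 0.0026616  -0.00263321]
corner_stop ((645.841552734375, 353.62530517578125), (125.7682876586914, 257.0128173828125), 42.12024688720703)
[-0.13744676 -0.20193064] [0.01578088 0.01035366]
20.0333 [0.4982566  0.06862902 0.24376424] [ 0.49935097 -0.64681683  0.92871894]
```

View pics/top12.png

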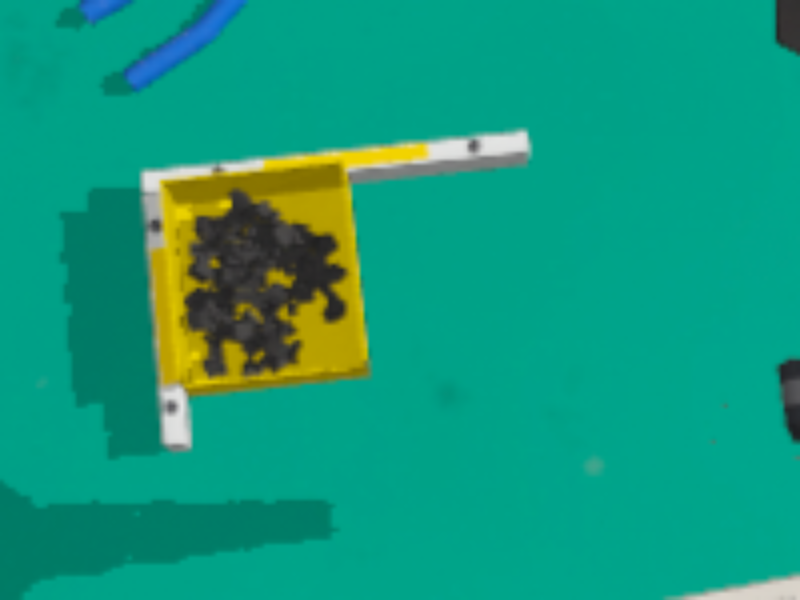

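The bin's back and side lie on both bars: its corner is at about (162,180) in the crop, with no gap visible. The measured centre is about (-55.8, -50.7) mm in the stop's frame.

```bash
python3 -c "
from cell import *
print(close_job())"
```

```text
the job is handed in; nothing more can be done
None
```

The yellow bin is in the inside corner of the stop, and I handed the job in at about 20 s of the 42 s. I pushed only from outside with the half-open fingers: from the front onto the long bar, then from the right side onto the short bar. During the side push the bin came about 3 mm off the long bar, so I pushed once more from the front until it stopped at about 12 N.

**Bin position:** in the last top view the bin's centre is at about (-55.8, -50.7) mm in the stop's frame; home is (-55, -50). It is square to the stop within about 0.2°, standing flat, and no gap to either bar shows. The gripper was clear of everything.

**Bystanders:** the blue bin, the glue bottle and the tally counter showed no movement beyond the few mm of detection noise. I last checked them just before the final arm move, which took the gripper away to clear the top camera's view.

**Readings that disagreed:**
- The network's mark from the top camera for the bin's centre was about 3 to 4 mm off the fitted outline, within its stated accuracy.
- The last side-view outline was cut short along the stop's x axis (91 mm of 110 mm), so I did not use it for that axis.
- In the check with the arm in the way, the top camera reported the tally counter as the corner stop.

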